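# Unload the slide rack from the UV sterilising box

### The job

The UV sterilising box has finished its cycle. Slide its safety catch fully aside, press the release button it uncovers so that the lid springs open, lift the slide rack out by its handle and set it down gently, upright and flat inside the steel tray. Then push the lid down again until it latches shut and let go; leave the Petri dish in the box and do not disturb the bottles or the burner.

Things in the scene. Friction and masses are not known exactly. Their poses are not given: they have to be found in the camera images.
- steriliser: white UV sterilising box, fixed; origin on the bench below it at mid width, front to its -x. 310 long (x -160 to 150), 300 wide (y). Front deck (x -160 to -80) 85 high carries the catch and the button; front wall (x -80 to -50) 108 high holds the latch. Chamber inside x -50 to 100, y -130 to 130, floor 20 and rim 110 above the bench, under the lid. Rear block behind it 110 high.
- catch (a joint): safety catch, a flat steel plate 50 x 54 sliding in two steel rails on the front deck, right over the button. 0: it covers the button; 0.060 m: fully aside, at its stop. It moves towards the box's +y (left seen from the robot), starts at 0 to 0.010, takes about 1.5 N and stays where it is left. The rails stand 25 to 35 either side of the button along the box's x, 104 above the bench.
- catch_tab (a point): middle of the top edge of the catch's thumb tab, an upright steel ridge across the middle of the catch's plate: 42 along the box's x, 8 thick along its y, standing 18 above the plate. The plate's top is 100 above the bench, the tab's top 118. Moves with the catch; axes as the box's.
- release (a joint): release button: 0 is up, 0.008 m fully down (its top 88 above the bench); about 1.6 N starts it and 4.4 N holds it fully down; beyond about 3 mm it withdraws the bolt and the lid springs open. It springs back.
- button_top (a point): middle of the button's top: grey round cap 30 across, at the box's x -115, y 0, its top 96 above the bench when up (11 above the deck); hidden under the catch at the start.
- lid (a joint): lid of the box: 0 shut, 1.55 rad fully open, standing upright at the back; hinged along the box's y; latched at the start (0 to 0.01). When the button is pressed a spring opens it by itself in 1.5 to 2 s and holds it; swinging it down takes about 2 N at the free edge. Pushed right down to 0 (about 5 N near the front edge) it latches and stays shut; unlatched, it rises again.
- lid_hinge (a point): point on the lid's hinge axis at mid width: the box's x +115, 110 above the bench. Its axes turn with the lid; the lid runs from here along its -x.
- lid_edge (a point): middle of the lid's free (front) edge on its outer face: in the lid's axes 190 along -x from the hinge and 24 along +z. The lid is a flat white frame 190 x 300, 24 thick, underside in the hinge's plane, with an amber window (x -25 to -161, y -121 to 121, flush outside). Under the middle of its free edge a steel hook 24 wide stands out 34 from the underside.
- rack: steel rack with upright glass slides, 92 long (its x) x 84 wide (its y), 36 high, 0.26 to 0.48 kg, with a bail handle. Origin at the centre of its underside. Stands in the chamber, turned up to 0.15 rad from the box.
- rack_handle (a point): centre of the rack's handle grip, 71 above its underside: a black bar 66 long (along the rack's x), 10 thick (its y) and 14 high, 33 clear above the slides; the wires at its ends stand 32 to 47 from the middle.
- tray: open steel tray fixed to the bench, 240 (its x) x 160 (its y), walls 4 thick and 20 high, floor 4 thick. Origin at the centre of its underside. Stands to the left or the right of the box; on the other side stands a grey hotplate 190 x 150, 88 high. The dropper bottle stands in the tray's +x end.
- dropper: amber dropper bottle, 36 across, 82 high, standing in the tray 75 to 90 from its middle towards +x. Origin at the centre of its underside.
- dish: covered glass Petri dish, 70 across, 17 high, lying in the chamber beside the rack. Origin at the centre of its underside. Stays in the box.
- reagent: amber reagent bottle, 72 across, 150 high, standing behind the tray or the hotplate. Origin at the centre of its underside.
- burner: steel gas burner, foot 84 across, 144 high, standing behind the tray or the hotplate. Origin at the centre of its underside.

How it is judged:
By the outcome, as a careful person would: the job done as asked, in the order asked, and still so for the second after the job is handed in, with the robot touching nothing.
It also fails if it takes over 67 s, if anything falls off the work surface, if the arm or the gripper's body presses on something with over 40 N, if the wrist force passes 120 N, or if a joint passes its speed limit or range.

### The arm

A 6-joint arm with a two-finger parallel gripper is mounted at the origin on the work surface. World frame = base frame: x ahead of the robot, y to its left, z up, the work surface at z = 0. Lengths are in m, angles in degrees, forces in N, time in s.
With the tool pointing down it reaches from about 0.3 to 0.75 m from the base axis. Payload 8.5 kg.
Tool frame: the origin (TCP) lies midway between the tips of the shut fingers; the grasp point (between the pads) lies 19 mm behind it (grip_depth is the distance from the TCP to the grasp point, in m); z points along the fingers, y is the line along which they close (so a half turn about z gives the same grasp; the last joint's range is limited). The gripper opens to 88 mm and grips with 3 to 60 N. Pads are 18 mm wide; open, the fingers measure 123 mm over their backs; the gripper's body (75 mm by 187 mm) begins 45 mm behind the grasp point.
Start: joints at [-86.305, 21.807, 74.336, -0, 83.858, -12.336], TCP at [0.152, -0.529, 0.239] pointing down, gripper open.
Joint ranges: [-178.18, 178.18], [-50.72, 133.34], [12.68, 142.11], [-81.47, 261.47], [9.98, 163.14], [-165.26, 165.26]. Speed limits (degrees/s): [136.94, 136.94, 180, 180, 180, 180].

### API

Orientations are given as [roll, pitch, yaw] about the fixed x, y, z axes, in that order (R = Rz(yaw) Ry(pitch) Rx(roll)).
In Python, from cell import sense, capture, job_done, grip_depth gives the robot as it stands.
- The arm moves only by the tool step_arm, never from a script. Its argument "moves" is a list of rows, each an object of numbers: "x", "y", "z": the shift along the world's x, y, z in mm; "ax", "ay", "az": the turn, a rotation vector about the world's x, y, z in degrees; "gripper": the finger opening in mm, from 0 to 88.1. A call has 1 to 5 rows; each row shifts and turns the commanded pose from where the row before left it; what a row does not reach is not made up. A row lasts 1/8 s, in which the tool goes at most 62.5 mm and 10.7 degrees, less where a joint would pass 70% of its speed; a pose out of reach is approached as far as the arm can. A call with a gripper value outside its range is refused whole. The fingers move at their own pace and stop on an object; "newtons" is the grip in N (left out, the last holds). Time passes only in rows, so rows that do not move let the fingers close. It gives the time, the measured TCP pose, the force, the opening and the grip force at its end, in the units of the state.
- sense(): the state, without advancing time (a new reading comes with each control period).
- capture(name): name is "scene" or "top" or "wrist"; returns a dict with "frame" (384x512x3 uint8, red, green, blue), "depth" (384x512 float32, m along the optical axis (not along the pixel's ray), 0 where there is no reading), "fx", "fy", "cx", "cy" (pixels), "world_from_camera" (4x4, takes a point from camera to world coordinates); the wrist camera has in their place "tool_from_camera" (4x4, takes a point from camera to tool coordinates, whose origin is the TCP and whose axes are the flange's). Camera axes: x right, y down, z forward; pixel columns grow to the right and rows downward; lengths in m; the calibration is good to about 2 mm. A picture is of the moment at which its call begins: read the wrist's pose just before it.
- job_done(): hands the job in; it is judged then, once.
The state is a dict: "t": time; "q": joint angles; "joint_velocities": joint speeds; "joint_efforts": joint torques, N m; "tcp_pos": TCP position; "eef_rot": TCP orientation; "force": force on the tool from outside, world axes, zero at the start; "moment": the same for the moment, N m; "opening": opening from 0.0 (shut) to 1.0 (fully open); "grasp_force": force on a finger pad.
Only numpy, scipy, OpenCV 4.12 (cv2) and the standard library are available. Lean on these libraries where they do the work, as an engineer would, in place of code of your own. Each camera call takes 0.05 s, during which the arm holds its last target. There are 200 camera calls.

## Working session

There is one attempt and no reset: what is moved stays moved. The work goes in short steps, Python scripts to look and compute and a tool call to move; the robot and the scene stay as the last step left them, time stands still between calls to the robot, and variables do not carry over. Pictures are saved under pics/ and viewed, at most 12 in all, crops included, and the job is handed in when it is done.

Besides the shell and the picture viewer there is one more tool, called after ">>>" as name(argument=value, ...), one argument or row to a line, values as JSON. step_arm: Moves the arm, as the interface text tells. Its arguments: {"type":"object","properties":{"moves":{"type":"array","items":{"type":"object","properties":{"x":{"type":"number"},"y":{"type":"number"},"z":{"type":"number"},"ax":{"type":"number"},"ay":{"type":"number"},"az":{"type":"number"},"gripper":{"type":"number"}}}},"newtons":{"type":"number"}},"required":["moves"]}

```bash
ls; mkdir -p pics
cat > h.py <<'E'
import numpy as np, cv2
from cell import sense, capture
def cloud(c, T=None):
    d=c["depth"]; v,u=np.mgrid[:d.shape[0],:d.shape[1]]
    P=np.stack([(u-c["cx"])/c["fx"]*d,(v-c["cy"])/c["fy"]*d,d],-1)
    T=c["world_from_camera"] if T is None else T
    W=P@T[:3,:3].T+T[:3,3]; W[d==0]=np.nan
    return W
E
python3 - <<'E'
from h import *
s=sense(); print(s["t"],s["tcp_pos"],s["eef_rot"],s["opening"])
for n in("scene","top"):
    c=capture(n); np.save(n+".npy",cloud(c)); cv2.imwrite(f"pics/{n}0.png",c["frame"][:,:,::-1]); print(c["world_from_camera"].round(3),c["fx"])
E
```

```text
pics
0.0 [ 0.15185339 -0.52835301  0.23816603] [-1.79923335e+02 -1.60592696e-02  1.60313430e+01] 1.0024746571981986
[[ 0.03   0.698 -0.715  1.232]
 [ 0.999 -0.031  0.011  0.008]
 [-0.014 -0.715 -0.699  0.788]
 [ 0.     0.     0.     1.   ]] 365.5461597321114
[[-0.028 -0.99   0.141  0.364]
 [-0.999  0.03   0.012  0.002]
 [-0.016 -0.141 -0.99   1.458]
 [ 0.     0.     0.     1.   ]] 441.6417073969603
```

View pics/top0.png

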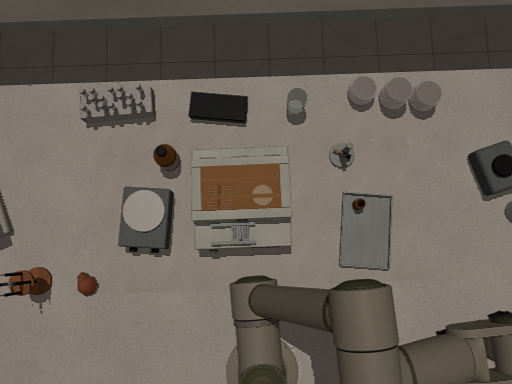

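View pics/scene0.png

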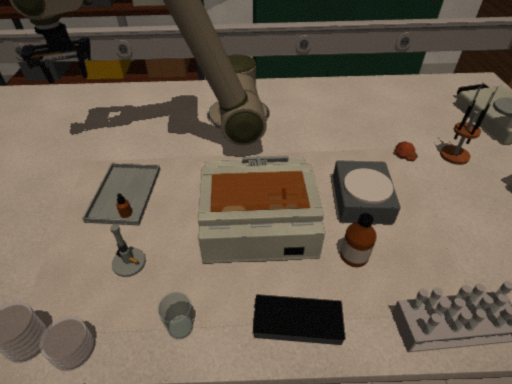

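The top view shows the box at px (193-291, 148-250), catch and rails at about (238,234). The tray is on the right at (340-391, 193-270), with the dropper at (359,204) and the burner at (342,155) behind it. The scene view agrees with this.

Run:
```python
from h import *
W=np.load("top.npy"); z=W[...,2]
def rect(m,n):
    P=(W[m][:,:2]*1000).astype(np.float32); r=cv2.minAreaRect(P); print(n,len(P),np.round(r[0],1),np.round(r[1],1),round(r[2],2),"z",np.median(W[m][:,2]).round(4))
v,u=np.mgrid[:384,:512]
def roi(a,b,c,d): return (u>=a)&(u<=b)&(v>=c)&(v<=d)
B=roi(180,300,140,260)
rect(B&(z>.12)&(z<.145),"lid(134)")
rect(B&(z>.07)&(z<.093),"deck(85)")
rect(B&(z>.06),"box all")
rect(roi(205,262,218,250)&(z>.098)&(z<.106),"rails/plate")
m=roi(205,262,218,250)&(z>.109)&(z<.125); rect(m,"tab"); 
T=roi(330,400,185,278)
rect(T&(z>.012)&(z<.026),"tray rim"); rect(T&(z>.003)&(z<.03),"tray")
rect(roi(345,372,192,215)&(z>.05),"dropper")
rect(roi(320,360,135,175)&(z>.05),"burner"); rect(roi(150,182,138,175)&(z>.06),"reagent"); rect(roi(115,178,180,255)&(z>.06),"hotplate")
print((W[225:246:1,240]*1000).round(0)); print((W[234,205:265:2]*1000).round(0)[:,1:])
print("rack seen thru?",(z[200,200:280:6]*1000).round(0))
c=capture("top"); f=c["frame"]; cv2.imwrite("pics/top_z.png",cv2.resize(f[135:265,180:300,::-1],None,fx=4.6,fy=4.6,interpolation=cv2.INTER_CUBIC))
```

```text
lid(134) 6128 [548.   45.8] [271.4 307.2] 3.82 z 0.1357
deck(85) 1896 [424.9  46.6] [ 85.2 299.8] 0.52 z 0.0864
box all 9767 [536.7  47.5] [321.9 300.2] 0.39 z 0.1335
rails/plate 418 [434.2  70.6] [ 74.8 175.1] 1.27 z 0.1029
tab 153 [435.7  70.6] [ 73.4 174.1] 0.46 z 0.1132
tray rim 467 [ 439.  -347.7] [182.5 256.2] 80.66 z 0.0191
tray 4223 [ 430.5 -354.3] [232.3 308.9] 86.99 z 0.0063
dropper 73 [ 518.9 -328.7] [30.5 31.4] 53.72 z 0.0611
burner 96 [ 683.9 -287.4] [20.7 20.9] 10.65 z 0.1055
reagent 452 [684.6 287.2] [68.7 69.6] 0.72 z 0.1092
hotplate 2875 [491.5 356.3] [153.  190.2] 84.97 z 0.0824
[[455.  52.  97.]
 [451.  51. 119.]
 [448.  51. 117.]
 [445.  51. 123.]
 [442.  51. 119.]
 [439.  51. 121.]
 [436.  52. 116.]
 [433.  52. 119.]
 [429.  52. 123.]
 [427.  52. 118.]
 [424.  52. 117.]
 [420.  52. 122.]
 [418.  52. 121.]
 [415.  52. 116.]
 [412.  52. 120.]
 [409.  53. 106.]
 [406.  53. 106.]
 [403.  53. 108.]
 [400.  53. 107.]
 [397.  53.  95.]
 [394.  54.  90.]]
[[161.  90.]
 [155.  92.]
 [149.  88.]
 [143.  85.]
 [137.  82.]
 [131.  82.]
 [124.  85.]
 [119.  80.]
 [111.  93.]
 [106.  85.]
 [ 99.  87.]
 [ 93.  86.]
 [ 87.  83.]
 [ 80. 104.]
 [ 74. 105.]
 [ 68. 103.]
 [ 62. 101.]
 [ 55. 120.]
 [ 49. 101.]
 [ 43. 102.]
 [ 37. 106.]
 [ 31. 103.]
 [ 25.  86.]
 [ 19.  82.]
 [ 13.  87.]
 [  7.  85.]
 [  0.  86.]
 [ -6.  88.]
 [-12.  87.]
 [-18.  86.]]
rack seen thru? [138. 137. 134. 138. 136. 138. 137. 132. 140. 135. 129. 136. 139. 134.]
```

View pics/top_z.png

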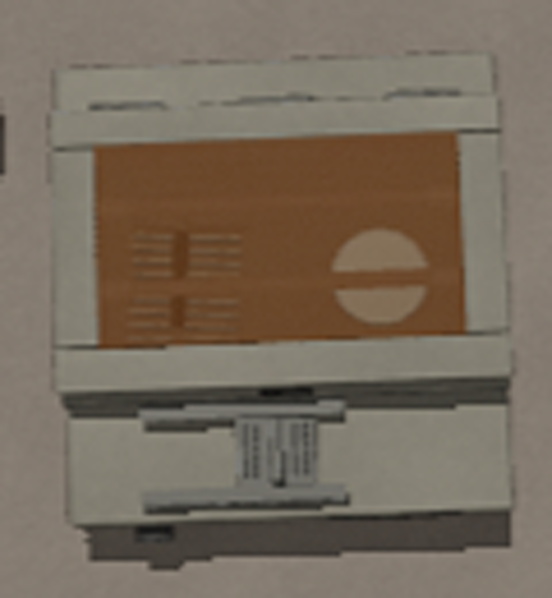

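The crop shows the box almost square to the world. The catch is near its start position, with the tab at about (275,455). The rack is in the left half with its handle under the amber window at about (180,275), and the dish is on the right at (380,277). Now I'll move over the catch and look with the wrist camera.

>>> step_arm(
  moves=[
    {"x": 30, "y": 50, "z": 6, "az": -4},
    {"x": 30, "y": 52, "az": -4},
    {"x": 30, "y": 52, "az": -4},
    {"x": 30, "y": 52, "az": -4},
    {"x": 30, "y": 52},
  ],
)

```text
validation failed for argument at $.mo...
```

>>> step_arm(
  moves=[
    {"x": 30, "y": 52},
    {"x": 30, "y": 52, "gripper": 0},
    {"x": 30, "y": 52},
    {"x": 30, "y": 52},
    {"x": 5, "y": 20},
  ],
)

```text
validation failed for argument at $.mo...
```

```bash
cat >> h.py <<'E'
from scipy.spatial.transform import Rotation as Ro
def wrist(name=None):
    s=sense(); c=capture("wrist"); T=np.eye(4); T[:3,:3]=Ro.from_euler("xyz",s["eef_rot"],degrees=True).as_matrix(); T[:3,3]=s["tcp_pos"]
    T=T@c["tool_from_camera"]
    if name: cv2.imwrite(f"pics/{name}.png",c["frame"][:,:,::-1])
    return s,c,T,cloud(c,T)
E
python3 - <<'E'
from h import *
s,c,T,W=wrist("w1"); np.save("w1.npy",W)
print(s["t"],s["tcp_pos"],s["eef_rot"],s["opening"],s["force"]); print(T.round(3)); print(c["fx"],c["tool_from_camera"].round(3))
z=W[...,2]
for a,b in((.11,.13),(.096,.108),(.076,.093)):
    m=(z>a)&(z<b); print(a,m.sum(), np.nanpercentile(W[m],[0,2,50,98,100],axis=0).round(4).tolist() if m.any() else "")
E
```

```text
0.15 [ 0.15185253 -0.52840525  0.23831304] [-1.79941196e+02 -1.06473152e-02  1.60311287e+01] 0.9999701479522841 [ 1.30931126e+00 -2.31146496e-01  1.83776044e-04]
[[ 0.276 -0.919 -0.282  0.225]
 [-0.961 -0.264 -0.081 -0.508]
 [-0.     0.293 -0.956  0.384]
 [ 0.     0.     0.     1.   ]]
334.91499891188374 [[ 0.    -0.956 -0.293  0.076]
 [ 1.    -0.     0.001  0.   ]
 [-0.001 -0.293  0.956 -0.146]
 [ 0.     0.     0.     1.   ]]
0.11 0 
0.096 0 
0.076 0
```

View pics/w1.png

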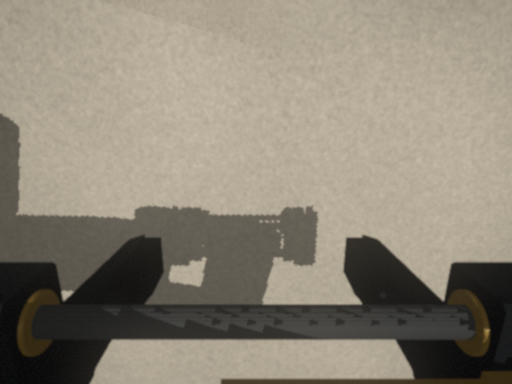

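The move calls were refused. This wrist picture shows only empty bench from the start pose.

>>> step_arm(
  moves=[
    {"x": 30, "y": 50, "z": 6, "ax": 0, "ay": 0, "az": -4, "gripper": 88},
    {"x": 30, "y": 52, "z": 0, "ax": 0, "ay": 0, "az": -4, "gripper": 88},
  ],
)

```text
t: 0.45
tcp_pos: [0.2123, -0.4255, 0.2446]
eef_rot: [-180.0, -0.0, 7.8]
force: [0.9, -0.9, 0.8]
opening: 0.996
grasp_force: 0.0
```

>>> step_arm(
  moves=[
    {"x": 30, "y": 52, "z": 0, "ax": 0, "ay": 0, "az": -4, "gripper": 0},
    {"x": 30, "y": 52, "z": 0, "ax": 0, "ay": 0, "az": -4, "gripper": 0},
    {"x": 30, "y": 52, "z": 0, "ax": 0, "ay": 0, "az": 0, "gripper": 0},
    {"x": 30, "y": 52, "z": 0, "ax": 0, "ay": 0, "az": 0, "gripper": 0},
    {"x": 30, "y": 52, "z": 0, "ax": 0, "ay": 0, "az": 0, "gripper": 0},
  ],
)

```text
t: 1.08
tcp_pos: [0.3625, -0.1648, 0.2449]
eef_rot: [180.0, -0.0, 0.0]
force: [0.3, 0.1, 0.1]
opening: 0.456
grasp_force: 0.0
```

>>> step_arm(
  moves=[
    {"x": 30, "y": 52, "z": 0, "ax": 0, "ay": 0, "az": 0, "gripper": 0},
    {"x": 30, "y": 52, "z": 0, "ax": 0, "ay": 0, "az": 0, "gripper": 0},
    {"x": 5, "y": 20, "z": 0, "ax": 0, "ay": 0, "az": 0, "gripper": 0},
  ],
)

```text
t: 1.45
tcp_pos: [0.4277, -0.04, 0.2446]
eef_rot: [-180.0, 0.0, 0.2]
force: [-0.1, -0.4, 0.1]
opening: 0.112
grasp_force: 0.0
```

Run:
```python
from h import *
s,c,T,W=wrist("w2"); np.save("w2.npy",W)
print(s["t"],s["tcp_pos"],s["eef_rot"],s["opening"],s["force"])
z=W[...,2]
for a,b in((.11,.127),(.096,.108),(.076,.093)):
    m=(z>a)&(z<b); print(a,m.sum(), np.nanpercentile(W[m],[0,2,50,98,100],axis=0).round(4).tolist() if m.any() else "")
```

```text
1.45 [ 0.42768301 -0.04000236  0.24459117] [-1.79977716e+02  4.87039508e-03  2.35747875e-01] 0.11166815387170066 [-0.08144985 -0.4405103   0.09748362]
0.11 563 [[0.4119, 0.0491, 0.11], [0.4131, 0.0497, 0.1107], [0.4335, 0.0526, 0.1169], [0.453, 0.0574, 0.1185], [0.4536, 0.0577, 0.1193]]
0.096 7119 [[0.3973, -0.103, 0.0961], [0.399, -0.0486, 0.0982], [0.4433, 0.0634, 0.1028], [0.4694, 0.1416, 0.1076], [0.4705, 0.1715, 0.108]]
0.076 17621 [[0.3874, -0.1042, 0.0792], [0.3899, -0.099, 0.0828], [0.428, 0.0028, 0.0843], [0.463, 0.1889, 0.0859], [0.4661, 0.1956, 0.0926]]
```

View pics/w2.png

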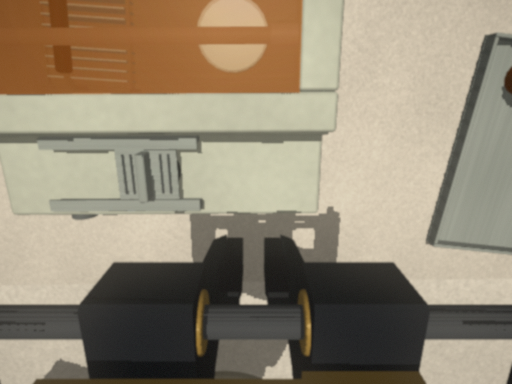

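The wrist view shows the tab at about (148,175), which is x 0.433, y 0.0535, top 0.118. The rails are at rows 145 and 204. I'll lower the shut fingers on the tab's -y side and push towards +y.

>>> step_arm(
  moves=[
    {"x": 5, "y": 60, "z": 0, "ax": 0, "ay": 0, "az": 0, "gripper": 0},
    {"x": 0, "y": 2, "z": -60, "ax": 0, "ay": 0, "az": 0, "gripper": 0},
    {"x": 0, "y": 0, "z": -50, "ax": 0, "ay": 0, "az": 0, "gripper": 0},
    {"x": 0, "y": 0, "z": -27, "ax": 0, "ay": 0, "az": 0, "gripper": 0},
    {"x": 0, "y": 0, "z": 0, "ax": 0, "ay": 0, "az": 0, "gripper": 0},
  ],
)

```text
t: 2.12
tcp_pos: [0.431, 0.0191, 0.1066]
eef_rot: [-180.0, 0.2, 0.0]
force: [0.1, -0.6, 0.1]
opening: 0.003
grasp_force: 0.0
```

>>> step_arm(
  moves=[
    {"x": 0, "y": 10, "z": 0, "ax": 0, "ay": 0, "az": 0, "gripper": 0},
    {"x": 0, "y": 10, "z": 0, "ax": 0, "ay": 0, "az": 0, "gripper": 0},
    {"x": 0, "y": 10, "z": 0, "ax": 0, "ay": 0, "az": 0, "gripper": 0},
    {"x": 0, "y": 10, "z": 0, "ax": 0, "ay": 0, "az": 0, "gripper": 0},
  ],
)

```text
t: 2.62
tcp_pos: [0.4322, 0.0601, 0.1082]
eef_rot: [180.0, -0.1, 0.1]
force: [0.3, -0.9, 1.9]
opening: 0.003
grasp_force: 0.9
```

>>> step_arm(
  moves=[
    {"x": 0, "y": 8, "z": 0, "ax": 0, "ay": 0, "az": 0, "gripper": 0},
    {"x": 0, "y": 8, "z": 0, "ax": 0, "ay": 0, "az": 0, "gripper": 0},
    {"x": 0, "y": 5, "z": 0, "ax": 0, "ay": 0, "az": 0, "gripper": 0},
  ],
)

```text
t: 3.0
tcp_pos: [0.4318, 0.0809, 0.1077]
eef_rot: [180.0, 0.0, 0.1]
force: [0.2, -1.6, 1.3]
opening: 0.006
grasp_force: 0.9
```

>>> step_arm(
  moves=[
    {"x": 0, "y": 4, "z": 0, "ax": 0, "ay": 0, "az": 0, "gripper": 0},
    {"x": 0, "y": 3, "z": 0, "ax": 0, "ay": 0, "az": 0, "gripper": 0},
  ],
)

```text
t: 3.25
tcp_pos: [0.4318, 0.0876, 0.1077]
eef_rot: [-180.0, 0.0, 0.0]
force: [-0.6, -1.5, 1.9]
opening: 0.009
grasp_force: 0.9
```

>>> step_arm(
  moves=[
    {"x": 0, "y": 3, "z": 0, "ax": 0, "ay": 0, "az": 0, "gripper": 0},
    {"x": 0, "y": 2, "z": 0, "ax": 0, "ay": 0, "az": 0, "gripper": 0},
  ],
)

```text
t: 3.5
tcp_pos: [0.4319, 0.0896, 0.1079]
eef_rot: [179.6, 0.0, 0.1]
force: [-4.3, -31.5, 5.2]
opening: 0.004
grasp_force: 15.9
```

>>> step_arm(
  moves=[
    {"x": 0, "y": 2, "z": 0, "ax": 0, "ay": 0, "az": 0, "gripper": 0},
    {"x": 0, "y": 2, "z": 0, "ax": 0, "ay": 0, "az": 0, "gripper": 0},
  ],
)

```text
t: 3.75
tcp_pos: [0.432, 0.0903, 0.108]
eef_rot: [179.2, 0.1, 0.2]
force: [-5.8, -56.3, 6.8]
opening: 0.011
grasp_force: 28.5
```

It's at the stop. I'll back off, rise, and find the button.

>>> step_arm(
  moves=[
    {"x": 0, "y": -20, "z": 0, "ax": 0, "ay": 0, "az": 0, "gripper": 0},
    {"x": 0, "y": -30, "z": 40, "ax": 0, "ay": 0, "az": 0, "gripper": 0},
    {"x": 0, "y": -10, "z": 30, "ax": 0, "ay": 0, "az": 0, "gripper": 0},
    {"x": -30, "y": 0, "z": 30, "ax": 0, "ay": 0, "az": 0, "gripper": 0},
    {"x": 0, "y": 0, "z": 0, "ax": 0, "ay": 0, "az": 0, "gripper": 0},
  ],
)

```text
t: 4.38
tcp_pos: [0.4014, 0.0365, 0.2092]
eef_rot: [180.0, -0.2, -0.0]
force: [1.1, 0.3, -0.1]
opening: 0.007
grasp_force: 0.0
```

Run:
```python
from h import *
s,c,T,W=wrist("w3"); np.save("w3.npy",W)
print(s["t"],s["tcp_pos"],s["eef_rot"],s["force"])
x,y,z=W[...,0],W[...,1],W[...,2]
m=(z>.11)&(z<.123)&(abs(x-.433)<.024)&(y>.06)&(y<.14); print("tab",np.nanpercentile(W[m],[1,50,99],axis=0).round(4).tolist())
m=(z>.0905)&(z<.1)&(abs(x-.433)<.02)&(abs(y-.047)<.025); print("button",m.sum(),np.nanpercentile(W[m],[1,50,99],axis=0).round(4).tolist())
```

```text
4.375 [0.40143997 0.03648689 0.20916295] [ 1.79984767e+02 -1.88567803e-01 -7.77147723e-04] [ 1.13940848  0.28986496 -0.05429241]
tab [[0.4118, 0.1018, 0.1103], [0.4331, 0.1049, 0.1171], [0.4525, 0.1098, 0.1189]]
button 1111 [[0.4188, 0.0323, 0.0931], [0.4332, 0.0461, 0.0954], [0.4464, 0.0596, 0.0968]]
```

View pics/w3.png

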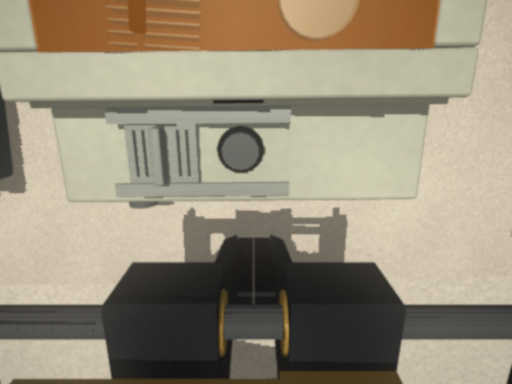

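The button is uncovered at (240,149), which is (0.433, 0.046), and the catch sits 60 mm aside of it. Pressing.

>>> step_arm(
  moves=[
    {"x": 26, "y": 9, "z": -50, "ax": 0, "ay": 0, "az": 0, "gripper": 0},
    {"x": 0, "y": 0, "z": -50, "ax": 0, "ay": 0, "az": 0, "gripper": 0},
    {"x": 0, "y": 0, "z": -8, "ax": 0, "ay": 0, "az": 0, "gripper": 0},
    {"x": 0, "y": 0, "z": -6, "ax": 0, "ay": 0, "az": 0, "gripper": 0},
    {"x": 0, "y": 0, "z": -4, "ax": 0, "ay": 0, "az": 0, "gripper": 0},
  ],
)

```text
t: 5.05
tcp_pos: [0.4284, 0.0454, 0.0906]
eef_rot: [180.0, -0.1, 0.0]
force: [-3.0, 0.6, 3.3]
opening: 0.004
grasp_force: 1.7
```

>>> step_arm(
  moves=[
    {"x": 0, "y": 0, "z": 0, "ax": 0, "ay": 0, "az": 0, "gripper": 0},
    {"x": 0, "y": 0, "z": 20, "ax": 0, "ay": 0, "az": 0, "gripper": 0},
    {"x": -20, "y": 0, "z": 50, "ax": 0, "ay": 0, "az": 0, "gripper": 88},
    {"x": -60, "y": 0, "z": 50, "ax": 0, "ay": 0, "az": 0, "gripper": 88},
    {"x": -30, "y": 0, "z": 50, "ax": 0, "ay": 0, "az": 0, "gripper": 88},
  ],
)

```text
t: 5.68
tcp_pos: [0.328, 0.0456, 0.2513]
eef_rot: [180.0, -0.0, 0.0]
force: [0.7, 0.4, 0.8]
opening: 0.316
grasp_force: 0.0
```

Run:
```python
from h import *
s,c,T,W=wrist("w4"); 
print(s["t"],s["tcp_pos"],s["force"]); z=W[...,2]; print(np.nanpercentile(z,[1,50,90,99]), (z[::48,::64]*1000).round())
```

```text
5.675 [0.32795181 0.04555989 0.25134672] [0.74306634 0.3638917  0.83686714]
[-0.00203667  0.00116005  0.33715141  0.3406957 ] [[ 45. 107. 107. 108. 107. 107. 109.   0.]
 [ 54.  -1.  85. 100.  94.  86.  85.  -0.]
 [ 60.   1.  84. 104. 101.  85.  84.   0.]
 [ -1.   0.  -0.  nan  -1.  -0.  -0.   1.]
 [ -0.   0.   1.   0.  -0.  -0.  -0.   0.]
 [ -1.   0.  nan  -0.  -1.  -0.   0.   0.]
 [ -1. 331. 332. 294.  -0. 297. 332. 331.]
 [333. 339. 339. 332. 332. 332. 338. 339.]]
```

The lid has released. I'll rise and wait for it to finish opening, then measure the rack.

>>> step_arm(
  moves=[
    {"x": 0, "y": 10, "z": 50, "ax": 0, "ay": 0, "az": 0, "gripper": 88},
    {"x": 20, "y": 10, "z": 50, "ax": 0, "ay": 0, "az": 0, "gripper": 88},
    {"x": 40, "y": 10, "z": 20, "ax": 0, "ay": 0, "az": 0, "gripper": 88},
    {"x": 40, "y": 10, "z": 0, "ax": 0, "ay": 0, "az": 0, "gripper": 88},
    {"x": 10, "y": 5, "z": 0, "ax": 0, "ay": 0, "az": 0, "gripper": 88},
  ],
)

```text
t: 6.35
tcp_pos: [0.4413, 0.0907, 0.3695]
eef_rot: [180.0, -0.0, 0.0]
force: [0.2, -0.5, -0.6]
opening: 0.934
grasp_force: 0.0
```

>>> step_arm(
  moves=[
    {"x": 0, "y": 0, "z": 0, "ax": 0, "ay": 0, "az": 0, "gripper": 88},
    {"x": 0, "y": 0, "z": 0, "ax": 0, "ay": 0, "az": 0, "gripper": 88},
    {"x": 0, "y": 0, "z": 0, "ax": 0, "ay": 0, "az": 0, "gripper": 88},
    {"x": 0, "y": 0, "z": 0, "ax": 0, "ay": 0, "az": 0, "gripper": 88},
    {"x": 0, "y": 0, "z": 0, "ax": 0, "ay": 0, "az": 0, "gripper": 88},
  ],
)

```text
t: 6.98
tcp_pos: [0.4397, 0.0903, 0.3699]
eef_rot: [180.0, -0.0, 0.0]
force: [1.1, -0.4, 0.3]
opening: 0.999
grasp_force: 0.0
```

Run:
```python
from h import *
s,c,T,W=wrist("w5"); np.save("w5.npy",W)
print(s["t"],s["tcp_pos"],s["eef_rot"],s["force"])
x,y,z=W[...,0],W[...,1],W[...,2]; C=T[:3,3]
v,u=np.mgrid[:384,:512]
m=(z>.078)&(z<.105)&(x>.505)&(x<.645)&(y>-.07)&(y<.17)&(c["frame"].max(-1)<70)
P=(W[m][:,:2]*1000).astype(np.float32); print(len(P),cv2.minAreaRect(P) if len(P) else "",np.nanpercentile(W[m],[2,50,98],axis=0).round(4).tolist())
m=(z>.1)&(z<.5)&(x>.6); print("lid",np.nanpercentile(W[m],[1,50,99],axis=0).round(3).tolist())
```

```text
6.975 [0.43967871 0.09033769 0.36988611] [ 1.79997830e+02 -1.41423633e-02  2.37934445e-02] [ 1.08381916 -0.39000748  0.29703012]
510 ((549.9017333984375, 116.77140045166016), (10.082536697387695, 65.81136322021484), 86.39971160888672) [[0.5194, 0.1108, 0.0919], [0.5511, 0.1166, 0.097], [0.5811, 0.1218, 0.0988]]
lid [[0.6, -0.102, 0.101], [0.605, -0.081, 0.109], [0.61, 0.197, 0.111]]
```

View pics/w5.png

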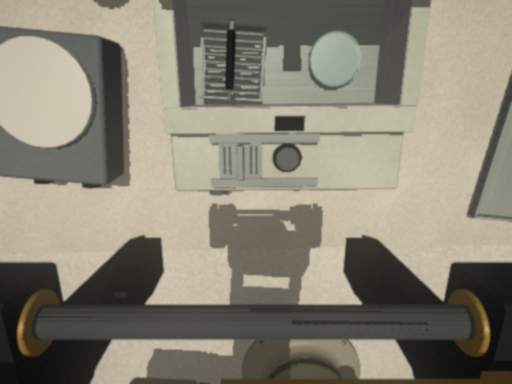

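The handle fits as 66 x 10 mm, centred at (0.550, 0.1168), with its top at 0.098 and a yaw of -3.6°. It appears at (231,55) in the picture, the dish is at (334,58), and the lid is out of view. I'll open to 50 mm, go down and grip.

>>> step_arm(
  moves=[
    {"x": 40, "y": 10, "z": 0, "ax": 0, "ay": 0, "az": -3.6, "gripper": 50},
    {"x": 50, "y": 12, "z": -10, "ax": 0, "ay": 0, "az": 0, "gripper": 50},
    {"x": 20, "y": 4, "z": -50, "ax": 0, "ay": 0, "az": 0, "gripper": 50},
    {"x": 0, "y": 0, "z": -60, "ax": 0, "ay": 0, "az": 0, "gripper": 50},
    {"x": 0, "y": 0, "z": -40, "ax": 0, "ay": 0, "az": 0, "gripper": 50},
  ],
)

```text
t: 7.65
tcp_pos: [0.5492, 0.1164, 0.2069]
eef_rot: [180.0, 0.2, -3.6]
force: [1.1, 0.5, 0.0]
opening: 0.571
grasp_force: 0.0
```

Run:
```python
from h import *
s=sense(); print(s["t"],s["tcp_pos"],s["eef_rot"],s["force"],s["opening"])
c=capture("scene"); cv2.imwrite("pics/s2.png",c["frame"][:,:,::-1])
c=capture("top"); W=cloud(c); z=W[...,2]; f=c["frame"].astype(int)
v,u=np.mgrid[:384,:512]; R=(u>325)&(u<405)&(v>180)&(v<285)
# tray: bluish-grey vs warm bench
d=f[...,0]-f[...,2]; print("R-B tray",np.median(d[225:240,355:375]),"bench",np.median(d[285:300,350:380]))
th=(np.median(d[225:240,355:375])+np.median(d[285:300,350:380]))/2
m=(R&(d<th)).astype(np.uint8); m=cv2.morphologyEx(m,cv2.MORPH_OPEN,np.ones((3,3),np.uint8))
cn=max(cv2.findContours(m,cv2.RETR_EXTERNAL,cv2.CHAIN_APPROX_NONE)[0],key=cv2.contourArea)
T=c["world_from_camera"]; p=cn[:,0].astype(float)
r=np.stack([(p[:,0]-c["cx"])/c["fx"],(p[:,1]-c["cy"])/c["fy"],np.ones(len(p))],-1)@T[:3,:3].T
P=T[:3,3]+r*((.02-T[2,3])/r[:,2:])
print(cv2.minAreaRect((P[:,:2]*1000).astype(np.float32)), cv2.boundingRect(cn))
m=R&(z>.012)&(z<.03); print("rim",cv2.minAreaRect((W[m][:,:2]*1000).astype(np.float32)))
m=R&(z>.04); print("dropper",np.nanpercentile(W[m],[2,50,98],axis=0).round(3).tolist())
```

```text
7.65 [0.54919171 0.11643283 0.20686908] [179.98732351   0.18086635  -3.5639286 ] [1.06957359 0.4690482  0.03498096] 0.5712238794833117
R-B tray 8.0 bench 19.0
((430.854736328125, -351.2691345214844), (161.80308532714844, 244.7281494140625), 83.82891845703125) (339, 192, 53, 79)
rim ((420.66705322265625, -351.25689697265625), (278.75775146484375, 188.41891479492188), 1.5842527151107788)
dropper [[0.502, -0.345, 0.042], [0.515, -0.325, 0.055], [0.534, -0.313, 0.088]]
```

View pics/s2.png

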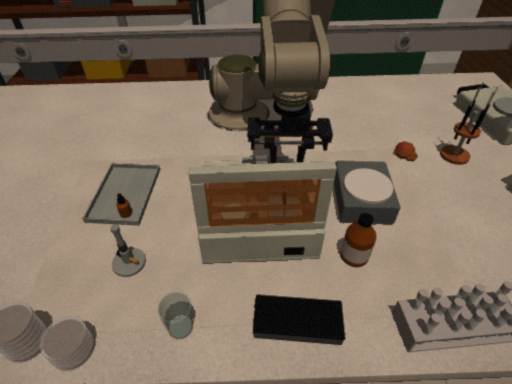

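The lid stands fully open. The tray outline fits as 162 x 245, centred at (0.431, -0.351), and the dropper is at about (0.518, -0.328). I'll go down to the handle and grip.

>>> step_arm(
  moves=[
    {"x": 0, "y": 0, "z": -50, "ax": 0, "ay": 0, "az": 0, "gripper": 50},
    {"x": 0, "y": 0, "z": -50, "ax": 0, "ay": 0, "az": 0, "gripper": 50},
    {"x": 0, "y": 0, "z": -36, "ax": 0, "ay": 0, "az": 0, "gripper": 50},
    {"x": 0, "y": 0, "z": 0, "ax": 0, "ay": 0, "az": 0, "gripper": 50},
    {"x": 0, "y": 0, "z": 0, "ax": 0, "ay": 0, "az": 0, "gripper": 0},
  ],
  newtons=30,
)

```text
t: 8.38
tcp_pos: [0.5514, 0.1164, 0.0762]
eef_rot: [-180.0, -0.2, -3.6]
force: [0.8, 0.6, 0.2]
opening: 0.485
grasp_force: 0.0
```

>>> step_arm(
  moves=[
    {"x": 0, "y": 0, "z": 0, "ax": 0, "ay": 0, "az": 0, "gripper": 0},
    {"x": 0, "y": 0, "z": 0, "ax": 0, "ay": 0, "az": 0, "gripper": 0},
    {"x": 0, "y": 0, "z": 0, "ax": 0, "ay": 0, "az": 0, "gripper": 0},
    {"x": 0, "y": 0, "z": 0, "ax": 0, "ay": 0, "az": 0, "gripper": 0},
  ],
)

```text
t: 8.88
tcp_pos: [0.55, 0.1167, 0.074]
eef_rot: [-180.0, -0.0, -3.6]
force: [0.1, 2.1, 1.9]
opening: 0.107
grasp_force: 30.0
```

>>> step_arm(
  moves=[
    {"x": 0, "y": 0, "z": 15, "ax": 0, "ay": 0, "az": 0, "gripper": 0},
    {"x": 0, "y": 0, "z": 30, "ax": 0, "ay": 0, "az": 0, "gripper": 0},
    {"x": 0, "y": 0, "z": 35, "ax": 0, "ay": 0, "az": 0, "gripper": 0},
    {"x": 0, "y": 0, "z": 35, "ax": 0, "ay": 0, "az": 0, "gripper": 0},
    {"x": 0, "y": 0, "z": 20, "ax": 0, "ay": 0, "az": 0, "gripper": 0},
  ],
)

```text
t: 9.5
tcp_pos: [0.5499, 0.1163, 0.2112]
eef_rot: [180.0, -0.1, -3.6]
force: [0.0, 0.9, -4.7]
opening: 0.105
grasp_force: 30.0
```

>>> step_arm(
  moves=[
    {"x": -5, "y": -15, "z": 5, "ax": 0, "ay": 0, "az": 0, "gripper": 0},
    {"x": -10, "y": -30, "z": 0, "ax": 0, "ay": 0, "az": 0, "gripper": 0},
    {"x": -14, "y": -40, "z": 0, "ax": 0, "ay": 0, "az": 0, "gripper": 0},
    {"x": -16, "y": -45, "z": 0, "ax": 0, "ay": 0, "az": 0, "gripper": 0},
    {"x": -16, "y": -45, "z": 0, "ax": 0, "ay": 0, "az": 0, "gripper": 0},
  ],
)

```text
t: 10.12
tcp_pos: [0.4872, -0.0604, 0.2131]
eef_rot: [-180.0, 0.1, -3.6]
force: [0.8, -0.2, -3.5]
opening: 0.11
grasp_force: 30.0
```

>>> step_arm(
  moves=[
    {"x": -16, "y": -45, "z": 0, "ax": 0, "ay": 0, "az": 0, "gripper": 0},
    {"x": -20, "y": -45, "z": 0, "ax": 0, "ay": 0, "az": 0, "gripper": 0},
    {"x": -20, "y": -45, "z": 0, "ax": 0, "ay": 0, "az": 0, "gripper": 0},
    {"x": -20, "y": -45, "z": 0, "ax": 0, "ay": 0, "az": 0, "gripper": 0},
    {"x": -15, "y": -35, "z": 0, "ax": 0, "ay": 0, "az": 0, "gripper": 0},
  ],
)

```text
t: 10.75
tcp_pos: [0.3957, -0.2752, 0.2131]
eef_rot: [-179.9, 0.1, -3.7]
force: [0.7, 0.2, -3.0]
opening: 0.109
grasp_force: 30.0
```

Run:
```python
from h import *
s,c,T,W=wrist("w6"); np.save("w6.npy",W)
print(s["t"],s["tcp_pos"],s["eef_rot"],s["force"],s["opening"],s["grasp_force"])
```

```text
10.75 [ 0.39571245 -0.27524973  0.21310565] [-1.79943766e+02  9.35745103e-02 -3.65652573e+00] [ 0.71749332  0.16908285 -3.02294736] 0.10948470436301284 29.982906449586153
```

View pics/w6.png

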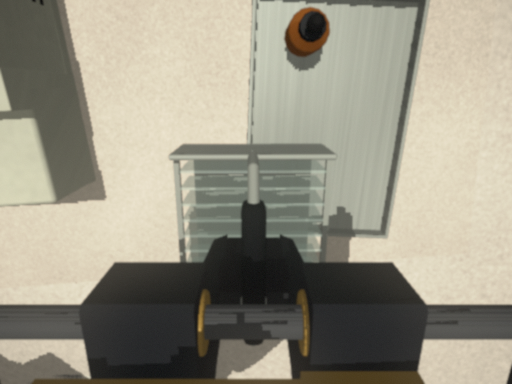

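The rack hangs level in the grip. The tray's right edge runs (424,5)-(388,236), its left edge (256,5)-(249,140), and its near edge is at row 236.

Run:
```python
from h import *
s,c,T,W=wrist()
for u,v in((426,5),(389,237),(330,237),(257,5),(249,140)):
    r=T[:3,:3]@[(u-c["cx"])/c["fx"],(v-c["cy"])/c["fy"],1]; print(u,v,(T[:3,3]+r*(.02-T[2,3])/r[2]).round(4), W[v,u].round(3))
x,y,z=W[...,0],W[...,1],W[...,2]
m=(z>.012)&(z<.026)&(y<-.25); print(m.sum())
f=c["frame"][150,330:430].astype(int); print((f[:,0]-f[:,2]).tolist())
for v in (20,60,100,150,200):
    row=z[v]; k=np.where((row>.011)&(row<.03))[0]; print(v,[(int(i),W[v,i].round(3).tolist()) for i in k[[0,-1]]] if len(k) else "")
m=(z>.075)&(z<.095)&(x>.48)&(y<-.28); print("dropper top",m.sum(),np.nanmedian(W[m],0))
```

```text
426 5 [ 0.5332 -0.445   0.02  ] [ 0.537 -0.454  0.   ]
389 237 [ 0.3058 -0.4239  0.02  ] [ 0.296 -0.432 -0.   ]
330 237 [ 0.3101 -0.3589  0.02  ] [ 0.301 -0.363  0.001]
257 5 [ 0.5432 -0.2928  0.02  ] [ 0.547 -0.293  0.004]
249 140 [ 0.4225 -0.2772  0.02  ] [ 0.42  -0.277  0.005]
2581
[10, 10, 11, 13, 13, 13, 15, 13, 13, 13, 14, 13, 13, 14, 15, 14, 12, 14, 12, 13, 12, 13, 14, 14, 14, 13, 13, 13, 12, 13, 12, 13, 13, 14, 13, 13, 13, 13, 13, 13, 12, 13, 13, 14, 14, 13, 13, 13, 15, 13, 13, 14, 13, 14, 13, 13, 14, 14, 14, 11, 8, 9, 9, 9, 10, 9, 13, 15, 18, 29, 34, 33, 34, 33, 32, 31, 32, 33, 31, 32, 32, 33, 33, 32, 34, 32, 32, 33, 32, 33, 35, 34, 34, 34, 34, 34, 35, 34, 34, 32]
20 [(44, [0.542, -0.103, 0.029]), (421, [0.521, -0.442, 0.02])]
60 [(53, [0.509, -0.103, 0.028]), (414, [0.487, -0.438, 0.019])]
100 [(63, [0.473, -0.104, 0.028]), (407, [0.451, -0.434, 0.019])]
150 [(74, [0.425, -0.104, 0.029]), (399, [0.402, -0.429, 0.019])]
200 [(384, [0.346, -0.42, 0.012]), (390, [0.348, -0.423, 0.019])]
dropper top 287 [ 0.51678602 -0.33014384  0.08266439]
```

The tray's yaw is -6.2° and its centre is (0.431, -0.351), so the two measurements agree. The rack goes to (0.383, -0.346).

>>> step_arm(
  moves=[
    {"x": -3, "y": -22, "z": 0, "ax": 0, "ay": 0, "az": -2.6, "gripper": 0},
    {"x": -5, "y": -28, "z": 0, "ax": 0, "ay": 0, "az": 0, "gripper": 0},
    {"x": -5, "y": -21, "z": 0, "ax": 0, "ay": 0, "az": 0, "gripper": 0},
    {"x": 0, "y": 0, "z": -30, "ax": 0, "ay": 0, "az": 0, "gripper": 0},
    {"x": 0, "y": 0, "z": -40, "ax": 0, "ay": 0, "az": 0, "gripper": 0},
  ],
)

```text
t: 11.48
tcp_pos: [0.385, -0.3455, 0.1433]
eef_rot: [179.9, -0.1, -6.2]
force: [-0.2, -0.2, -4.2]
opening: 0.107
grasp_force: 30.0
```

>>> step_arm(
  moves=[
    {"x": 0, "y": 0, "z": -40, "ax": 0, "ay": 0, "az": 0, "gripper": 0},
    {"x": 0, "y": 0, "z": -25, "ax": 0, "ay": 0, "az": 0, "gripper": 0},
    {"x": 0, "y": 0, "z": -12, "ax": 0, "ay": 0, "az": 0, "gripper": 0},
    {"x": 0, "y": 0, "z": 0, "ax": 0, "ay": 0, "az": 0, "gripper": 0},
    {"x": 0, "y": 0, "z": 0, "ax": 0, "ay": 0, "az": 0, "gripper": 0},
  ],
)

```text
t: 12.1
tcp_pos: [0.3852, -0.3451, 0.0677]
eef_rot: [179.9, -0.1, -6.2]
force: [0.5, 0.2, -3.1]
opening: 0.109
grasp_force: 30.0
```

>>> step_arm(
  moves=[
    {"x": 0, "y": 0, "z": -3, "ax": 0, "ay": 0, "az": 0, "gripper": 0},
    {"x": 0, "y": 0, "z": -2, "ax": 0, "ay": 0, "az": 0, "gripper": 0},
    {"x": 0, "y": 0, "z": -1.5, "ax": 0, "ay": 0, "az": 0, "gripper": 0},
    {"x": 0, "y": 0, "z": 0, "ax": 0, "ay": 0, "az": 0, "gripper": 0},
  ],
)

```text
t: 12.6
tcp_pos: [0.3849, -0.3446, 0.0602]
eef_rot: [-180.0, 0.0, -6.2]
force: [-1.1, 0.1, -3.9]
opening: 0.107
grasp_force: 30.0
```

>>> step_arm(
  moves=[
    {"x": 0, "y": 0, "z": -1, "ax": 0, "ay": 0, "az": 0, "gripper": 0},
    {"x": 0, "y": 0, "z": -1, "ax": 0, "ay": 0, "az": 0, "gripper": 0},
    {"x": 0, "y": 0, "z": 0, "ax": 0, "ay": 0, "az": 0, "gripper": 0},
  ],
)

```text
t: 12.98
tcp_pos: [0.3849, -0.3446, 0.0582]
eef_rot: [-180.0, 0.0, -6.2]
force: [-1.4, 0.8, -3.3]
opening: 0.11
grasp_force: 30.0
```

>>> step_arm(
  moves=[
    {"x": 0, "y": 0, "z": -1, "ax": 0, "ay": 0, "az": 0, "gripper": 0},
    {"x": 0, "y": 0, "z": -0.5, "ax": 0, "ay": 0, "az": 0, "gripper": 0},
    {"x": 0, "y": 0, "z": 0, "ax": 0, "ay": 0, "az": 0, "gripper": 0},
  ],
)

```text
t: 13.35
tcp_pos: [0.3849, -0.3444, 0.0577]
eef_rot: [180.0, -0.0, -6.2]
force: [-2.4, 4.0, 8.4]
opening: 0.109
grasp_force: 30.0
```

Contact shows at z 0.0577, as predicted. Release slowly and retreat upwards.

>>> step_arm(
  moves=[
    {"x": 0, "y": 0, "z": 0.5, "ax": 0, "ay": 0, "az": 0, "gripper": 0},
    {"x": 0, "y": 0, "z": 0, "ax": 0, "ay": 0, "az": 0, "gripper": 20},
    {"x": 0, "y": 0, "z": 0, "ax": 0, "ay": 0, "az": 0, "gripper": 45},
    {"x": 0, "y": 0, "z": 0, "ax": 0, "ay": 0, "az": 0, "gripper": 45},
    {"x": 0, "y": 0, "z": 0, "ax": 0, "ay": 0, "az": 0, "gripper": 45},
  ],
)

```text
t: 13.98
tcp_pos: [0.3849, -0.3447, 0.0572]
eef_rot: [180.0, -0.0, -6.2]
force: [0.0, -0.8, -0.0]
opening: 0.51
grasp_force: 0.0
```

>>> step_arm(
  moves=[
    {"x": 0, "y": 0, "z": 20, "ax": 0, "ay": 0, "az": 0, "gripper": 45},
    {"x": 0, "y": 0, "z": 50, "ax": 0, "ay": 0, "az": 0, "gripper": 45},
    {"x": 0, "y": 0, "z": 60, "ax": 0, "ay": 0, "az": 0, "gripper": 45},
    {"x": -20, "y": 0, "z": 50, "ax": 0, "ay": 0, "az": 0, "gripper": 0},
    {"x": -30, "y": 0, "z": 0, "ax": 0, "ay": 0, "az": 0, "gripper": 0},
  ],
)

```text
t: 14.6
tcp_pos: [0.3353, -0.3456, 0.2407]
eef_rot: [179.6, -0.3, -6.1]
force: [-0.4, 0.8, -0.6]
opening: 0.306
grasp_force: 0.0
```

Run:
```python
from h import *
s,c,T,W=wrist("w7"); print(s["t"],s["tcp_pos"],s["eef_rot"],s["q"],s["force"])
x,y,z=W[...,0],W[...,1],W[...,2]
m=(z>.06)&(z<.1)&(abs(x-.385)<.05)&(abs(y+.346)<.04); print("handle",m.sum(),cv2.minAreaRect((W[m][:,:2]*1000).astype(np.float32)),np.nanpercentile(z[m],[2,50,98]).round(4))
```

```text
14.6 [ 0.33527869 -0.34556435  0.24070273] [179.64416784  -0.26295863  -6.09740089] [-5.99919493e+01  1.46414865e+01  8.47719958e+01  2.80875952e-03
  8.01440753e+01  3.61057980e+01] [-0.3701733   0.76320101 -0.6130367 ]
handle 934 ((385.0204772949219, -344.9085998535156), (9.268863677978516, 93.41901397705078), 83.7410888671875) [0.0662 0.0808 0.0826]
```

View pics/w7.png

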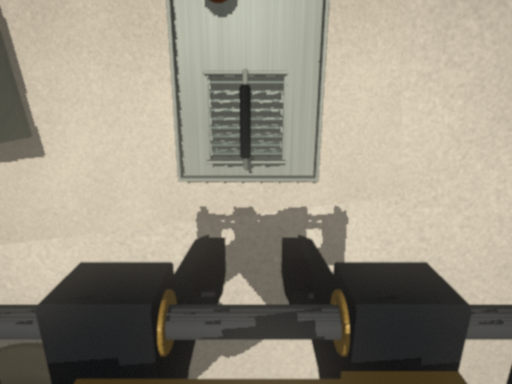

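The rack stands flat in the tray: the handle top is at 0.082 as it should be, it is centred at (245,120) in the picture, and the dropper is untouched. Next I'll take the shut fingers round behind the upright lid.

>>> step_arm(
  moves=[
    {"x": 20, "y": 10, "z": 50, "ax": 0, "ay": 0, "az": 6.2, "gripper": 0},
    {"x": 45, "y": 23, "z": 0, "ax": 0, "ay": 0, "az": 0, "gripper": 0},
    {"x": 48, "y": 23, "z": 0, "ax": 0, "ay": 0, "az": 0, "gripper": 0},
    {"x": 48, "y": 23, "z": 0, "ax": 0, "ay": 0, "az": 0, "gripper": 0},
    {"x": 48, "y": 23, "z": 0, "ax": 0, "ay": 0, "az": 0, "gripper": 0},
  ],
)

```text
t: 15.28
tcp_pos: [0.5455, -0.2415, 0.2869]
eef_rot: [-180.0, 0.0, 0.0]
force: [-0.0, -0.0, 1.2]
opening: 0.004
grasp_force: 0.0
```

>>> step_arm(
  moves=[
    {"x": 48, "y": 23, "z": 0, "ax": 0, "ay": 0, "az": 0, "gripper": 0},
    {"x": 48, "y": 23, "z": 0, "ax": 0, "ay": 0, "az": 0, "gripper": 0},
    {"x": 48, "y": 20, "z": 0, "ax": 0, "ay": 0, "az": 0, "gripper": 0},
    {"x": 20, "y": 10, "z": 0, "ax": 0, "ay": 0, "az": 0, "gripper": 0},
    {"x": 0, "y": 0, "z": 0, "ax": 0, "ay": 0, "az": 0, "gripper": 0},
  ],
)

```text
t: 15.9
tcp_pos: [0.7087, -0.1656, 0.2855]
eef_rot: [-180.0, 0.1, 0.1]
force: [0.5, -0.5, 0.9]
opening: 0.001
grasp_force: 0.0
```

Run:
```python
from h import *
c=capture("scene"); W=cloud(c); x,y,z=W[...,0],W[...,1],W[...,2]
for a in np.arange(.14,.32,.02):
    m=(z>a)&(z<a+.02)&(x>.6)&(x<.75)&(y>-.09)&(y<.18)
    print(round(a,2),m.sum(),np.nanpercentile(x[m],[5,50,95]).round(3) if m.sum() else "", [np.nanmin(y[m]).round(3),np.nanmax(y[m]).round(3)] if m.sum() else "")
```

```text
0.14 697 [0.684 0.686 0.688] [np.float64(-0.09), np.float64(0.18)]
0.16 722 [0.684 0.686 0.688] [np.float64(-0.09), np.float64(0.179)]
0.18 756 [0.683 0.685 0.687] [np.float64(-0.09), np.float64(0.18)]
0.2 794 [0.683 0.685 0.687] [np.float64(-0.09), np.float64(0.18)]
0.22 838 [0.682 0.684 0.687] [np.float64(-0.09), np.float64(0.18)]
0.24 880 [0.682 0.684 0.686] [np.float64(-0.09), np.float64(0.179)]
0.26 934 [0.682 0.684 0.686] [np.float64(-0.09), np.float64(0.18)]
0.28 1346 [0.649 0.683 0.685] [np.float64(-0.09), np.float64(0.18)]
0.3 701 [0.662 0.673 0.682] [np.float64(-0.088), np.float64(0.18)]
```

The lid face is at x 0.683 to 0.686, as modelled. I'll slide in behind it.

>>> step_arm(
  moves=[
    {"x": 0, "y": 45, "z": 0, "ax": 0, "ay": 0, "az": 0, "gripper": 0},
    {"x": 0, "y": 50, "z": 0, "ax": 0, "ay": 0, "az": 0, "gripper": 0},
    {"x": 0, "y": 50, "z": 0, "ax": 0, "ay": 0, "az": 0, "gripper": 0},
    {"x": 0, "y": 45, "z": 0, "ax": 0, "ay": 0, "az": 0, "gripper": 0},
    {"x": 0, "y": 22, "z": 0, "ax": 0, "ay": 0, "az": 0, "gripper": 0},
  ],
)

```text
t: 16.58
tcp_pos: [0.7071, 0.0465, 0.288]
eef_rot: [180.0, -0.0, 0.1]
force: [-0.6, 0.1, 0.9]
opening: 0.004
grasp_force: 0.0
```

>>> step_arm(
  moves=[
    {"x": -10, "y": 0, "z": 0, "ax": 0, "ay": 0, "az": 0, "gripper": 0},
    {"x": -9, "y": 0, "z": 0, "ax": 0, "ay": 0, "az": 0, "gripper": 0},
    {"x": -10, "y": 0, "z": 1, "ax": 0, "ay": 0, "az": 0, "gripper": 0},
    {"x": -10, "y": 0, "z": 0, "ax": 0, "ay": 0, "az": 0, "gripper": 0},
  ],
)

```text
t: 17.08
tcp_pos: [0.6685, 0.0439, 0.2885]
eef_rot: [180.0, -0.0, -0.1]
force: [2.4, 0.1, 0.1]
opening: 0.009
grasp_force: 0.7
```

>>> step_arm(
  moves=[
    {"x": -20, "y": 0, "z": -4, "ax": 0, "ay": 0, "az": 0, "gripper": 0},
    {"x": -23, "y": 0, "z": -4, "ax": 0, "ay": 0, "az": 0, "gripper": 0},
    {"x": -22, "y": 0, "z": -7, "ax": 0, "ay": 0, "az": 0, "gripper": 0},
    {"x": -20, "y": 0, "z": -11, "ax": 0, "ay": 0, "az": 0, "gripper": 0},
    {"x": -19, "y": 0, "z": -12, "ax": 0, "ay": 0, "az": 0, "gripper": 0},
  ],
)

```text
t: 17.7
tcp_pos: [0.5642, 0.0438, 0.2508]
eef_rot: [179.9, -0.1, -0.1]
force: [2.8, -0.8, 0.8]
opening: 0.006
grasp_force: 0.8
```

>>> step_arm(
  moves=[
    {"x": -17, "y": 0, "z": -16, "ax": 0, "ay": 0, "az": 0, "gripper": 0},
    {"x": -16, "y": 0, "z": -17, "ax": 0, "ay": 0, "az": 0, "gripper": 0},
    {"x": -12, "y": 0, "z": -19, "ax": 0, "ay": 0, "az": 0, "gripper": 0},
    {"x": -10, "y": 0, "z": -20, "ax": 0, "ay": 0, "az": 0, "gripper": 0},
    {"x": -5, "y": 0, "z": -14, "ax": 0, "ay": 0, "az": 0, "gripper": 0},
  ],
)

```text
t: 18.32
tcp_pos: [0.504, 0.0441, 0.1641]
eef_rot: [180.0, -0.0, -0.1]
force: [0.2, -0.3, 2.2]
opening: 0.003
grasp_force: 1.0
```

>>> step_arm(
  moves=[
    {"x": -4, "y": 0, "z": -8, "ax": 0, "ay": 0, "az": 0, "gripper": 0},
    {"x": -2, "y": 0, "z": -8, "ax": 0, "ay": 0, "az": 0, "gripper": 0},
    {"x": -1, "y": 0, "z": -6, "ax": 0, "ay": 0, "az": 0, "gripper": 0},
    {"x": 0, "y": 0, "z": -5, "ax": 0, "ay": 0, "az": 0, "gripper": 0},
  ],
)

```text
t: 18.82
tcp_pos: [0.4977, 0.0454, 0.137]
eef_rot: [-180.0, 0.0, 0.0]
force: [-0.3, -0.5, 1.1]
opening: 0.004
grasp_force: 0.2
```

>>> step_arm(
  moves=[
    {"x": 0, "y": 0, "z": -2, "ax": 0, "ay": 0, "az": 0, "gripper": 0},
    {"x": 0, "y": 0, "z": -1, "ax": 0, "ay": 0, "az": 0, "gripper": 0},
    {"x": 0, "y": 0, "z": -1, "ax": 0, "ay": 0, "az": 0, "gripper": 0},
  ],
)

```text
t: 19.2
tcp_pos: [0.4977, 0.0457, 0.1335]
eef_rot: [-180.0, 0.0, 0.0]
force: [-3.7, 1.3, 7.4]
opening: 0.008
grasp_force: 3.8
```

>>> step_arm(
  moves=[
    {"x": 0, "y": 0, "z": -1, "ax": 0, "ay": 0, "az": 0, "gripper": 0},
    {"x": 0, "y": 0, "z": 0, "ax": 0, "ay": 0, "az": 0, "gripper": 0},
  ],
)

```text
t: 19.45
tcp_pos: [0.4976, 0.0457, 0.133]
eef_rot: [-180.0, -0.0, 0.0]
force: [-5.3, 0.6, 11.4]
opening: 0.002
grasp_force: 5.0
```

>>> step_arm(
  moves=[
    {"x": 0, "y": 0, "z": -2, "ax": 0, "ay": 0, "az": 0, "gripper": 0},
    {"x": 0, "y": 0, "z": 0, "ax": 0, "ay": 0, "az": 0, "gripper": 0},
    {"x": 0, "y": 0, "z": 10, "ax": 0, "ay": 0, "az": 0, "gripper": 0},
    {"x": 0, "y": 0, "z": 30, "ax": 0, "ay": 0, "az": 0, "gripper": 0},
    {"x": -30, "y": 0, "z": 50, "ax": 0, "ay": 0, "az": 0, "gripper": 0},
  ],
)

```text
t: 20.08
tcp_pos: [0.4682, 0.0453, 0.2203]
eef_rot: [-180.0, 0.1, 0.0]
force: [0.1, -0.4, 0.4]
opening: 0.001
grasp_force: 0.0
```

>>> step_arm(
  moves=[
    {"x": -40, "y": 0, "z": 50, "ax": 0, "ay": 0, "az": 0, "gripper": 0},
    {"x": -50, "y": 0, "z": 20, "ax": 0, "ay": 0, "az": 0, "gripper": 0},
    {"x": -30, "y": 0, "z": 0, "ax": 0, "ay": 0, "az": 0, "gripper": 0},
    {"x": 0, "y": 0, "z": 0, "ax": 0, "ay": 0, "az": 0, "gripper": 0},
    {"x": 0, "y": 0, "z": 0, "ax": 0, "ay": 0, "az": 0, "gripper": 0},
  ],
)

```text
t: 20.7
tcp_pos: [0.3497, 0.0453, 0.2891]
eef_rot: [180.0, -0.0, 0.0]
force: [1.0, 0.1, -0.4]
opening: 0.001
grasp_force: 0.0
```

Run:
```python
from h import *
s=sense(); print(s["t"],s["tcp_pos"],s["force"])
c=capture("scene"); W=cloud(c); x,y,z=W[...,0],W[...,1],W[...,2]
for a,b in((.48,.5),(.55,.6),(.63,.66)):
    m=(x>a)&(x<b)&(y>-.08)&(y<.17)&(z<.2); print(a,np.nanpercentile(z[m],[5,50,95]).round(4))
cv2.imwrite("pics/s3.png",c["frame"][:,:,::-1])
c=capture("wrist");
```

```text
20.7 [0.349701   0.0452814  0.28910175] [ 0.97675007  0.10730191 -0.36779026]
0.48 [0.1331 0.1349 0.1366]
0.55 [0.1327 0.1346 0.1366]
0.63 [0.1323 0.1343 0.1364]
```

View pics/s3.png

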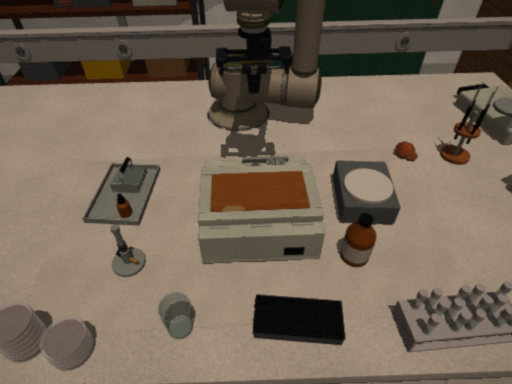

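The lid is flat at 0.134, so it has latched. The rack is in the tray at (128,178), the dish is still under the amber window at (232,208), and the bottles and burner are where they were.

```bash
python3 -c "
from cell import job_done; print(job_done())"
```

```text
the job is handed in; nothing more can be done
None
```

The job is handed in at about 21 s: catch fully aside, button pressed, rack upright and flat in the tray, lid shut and holding after release, dish left in the box, and bottles and burner undisturbed.

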